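Fit the pan thermometer, then switch on the hob

ROBOT

A 7-joint arm with a two-finger parallel gripper is mounted at the origin on the work surface. World frame = base frame: x ahead of the robot, y to its left, z up, the work surface at z = 0. Lengths are in m, angles in rad, forces in N, time in s.
With the tool pointing down it reaches from about 0.425 to 0.875 m from the base axis. Payload 4.7 kg.
Tool frame: the origin (TCP) lies midway between the tips of the shut fingers; the grasp point (between the pads) lies 19 mm behind it; z points along the fingers, y is the line along which they close (so a half turn about z gives the same grasp; the last joint's range is limited). The gripper opens to 87 mm and grips with 3 to 60 N. Pads are 19 mm wide; open, the fingers measure 117 mm over their backs; the gripper's body (75 mm by 190 mm) begins 51 mm behind the grasp point.
Start: joints at [-1.196, 0.321, -0.07, 1.45, 0.023, 1.371, -0.057], TCP at [0.229, 0.608, 0.223] pointing down, gripper open.
Joint ranges: [-2.86, 2.86], [-0.3, 2.09], [-1.38, 1.24], [0.06, 2.45], [-1.56, 4.7], [0.09, 2.05], [-2.69, 2.69]. Speed limits (rad/s): [2.57, 2.57, 3.14, 3.14, 3.14, 3.14, 3.14].

INTERFACE

Orientations are given as a rotation vector (axis times angle).
In Python, from bench import ctrl gives the robot as it stands. The module is installed in compiled form; this text tells all that it offers.
- The arm moves only by the tool carry_out, never from a script. Its argument "steps" is a list of rows, each a list of 7 numbers: the turn, a rotation vector about the world's x, y, z in degrees, then the shift along the world's x, y, z in cm, then the opening, from 0 (shut) to 1 (fully open). A call has 1 to 12 rows; each row is the pose to reach, as a shift and turn from the pose commanded when the call began; what a row does not reach only later rows make up. A row lasts 1/10 s, in which the tool goes at most 50 mm and 8.59 degrees, less where a joint would pass 70% of its speed; a pose out of reach is approached as far as the arm can. A call with a gripper value outside its range is refused whole. The fingers move at their own pace and stop on an object; "squeeze" is the grip in N (left out, the last holds). Time passes only in rows, so rows that repeat a pose let the fingers close. It gives the time, the measured TCP pose, the force, the opening and the grip force at its end, in the units of the state.
- ctrl.get_state(): the state, without advancing time (a new reading comes with each control period).
- ctrl.get_image(name): name is "scene" or "top"; returns a dict with "pixels" (480x640x3 uint8, red, green, blue), "camera_matrix" (3x3 intrinsics, pixels), "cam_to_world" (4x4, takes a point from camera to world coordinates). Camera axes: x right, y down, z forward; pixel columns grow to the right and rows downward; lengths in m; the calibration is good to about 2 mm. A picture is of the moment at which its call begins. There is no depth.
- ctrl.close_job(): hands the job in; it is judged then, once.
The state is a dict: "time": time; "joint_positions": joint angles; "qd": joint speeds; "joint_torque": joint torques, N m; "position": TCP position; "tool_rot": TCP orientation; "ft_force": force on the tool from outside, world axes, zero at the start; "torque": the same for the moment, N m; "grip_width": opening from 0.0 (shut) to 1.0 (fully open); "grip_force": force on a finger pad.
Only numpy, scipy, OpenCV 4.12 (cv2) and the standard library are available. Lean on these libraries where they do the work, as an engineer would, in place of code of your own. Each camera call takes 0.05 s, during which the arm holds its last target. There are 200 camera calls.

TASK

The butter in the saucepan is to be melted under control: take the large-dial thermometer out of its stand and slide its stem down through the slanting sleeve of the clip on the pan's rim, all the way until its collar sits on the sleeve's mouth, and leave it there. Only then turn the hob's knob clockwise from off to the first mark, without overshooting it. Leave the small thermometer, the cake tub, the cake press and the jar where they are.

Things in the scene. Friction and masses are not known exactly. Their poses are not given: they have to be found in the camera images.
- thermometer: Steel dial thermometer, 149 mm long, 90 g, upright in a hole of the stand. Origin on its axis at the collar's underside; z along the stem to the dial. Above the origin: collar 20 mm wide, 8 mm high; neck 12 mm wide; dial head, a disc 50 mm wide, 14 mm thick (z 30 to 44 mm, white face up). Below: stem 7 mm thick, 105 mm long, tapered tip. Round about z: yaw does not matter.
- thermometer_tip (a point): Tip of the large thermometer's stem, 105 mm below the collar's underside.
- small_thermometer: Another steel dial thermometer, not to be used: dial 32 mm across, 10 mm thick (24 to 34 mm above its origin at the collar's underside), stem 85 mm. It stands in the stand's other hole; which of the two has which hole varies.
- stand: Fixed stand of bent steel sheet, 180 (x) by 90 (y) by 120 mm high, origin under its centre on the bench. Its top has two 13 mm holes at x = -45 and +45 mm; the thermometers stand in them, collars resting on the top (120 mm above the bench), stems free below.
- sleeve: Fixed steel tube of the clip on the saucepan's rim; the stem goes down through it. Origin: centre of its upper mouth, 188 mm above the bench, 14 mm above the rim. z: its axis, up and out of the pan, 30 degrees from vertical. 36 mm long, bore 10.5 mm, top 6 mm flared to 17 mm (22 mm outside), open below into the pan; with the collar on the mouth the tip clears the pan's floor.
- pot: Steel saucepan, 200 mm across, 95 mm high, on the hob (it does not move), three blocks of butter inside towards its long handle. Origin under its centre, 79 mm above the bench. The clip is on its -x side, the handle 10 degrees left of its +x, reaching 290 mm from the centre.
- hob: Fixed induction hob, 390 mm deep (x), 330 mm wide (y), 79 mm high, origin under it on the bench, level top from x = -100 to +200 mm. Its front (-x) is a control panel sloping down to the robot from 75 to 46 mm above the bench, its normal leaning 0.30 rad (17 degrees) from vertical to the hob's -x.
- knob (a joint): Angle of the hob's knob, rad: 0 = off (pointer up the slope, at the dot), grows clockwise seen from above the panel, stop at 3.2. Bars on the panel mark 60, 120 and 180 degrees: first mark = 1.05 rad. Friction about 0.06 N m; stays where it is left.
- knob_grip (a point): On the knob's axis, 21 mm above the sloping panel; z = axis out of the panel, x = along the knob's bar to its pointer end, turning with it. Black knob: disc 48 mm wide, 10 mm high, with a bar across it 44 mm long, 12 mm wide, reaching 27 mm above the panel; grip the bar across its width. The axis is 146 mm in front (-x) and 85 mm right (-y) of the hob's origin.
- cake_tub: Loose clear plastic tub 85 mm square, 38 mm high, with a moon cake in it, right of the hob. Origin under its centre. Leave alone.
- cake_press: Loose white hand press for moon cakes, a barrel 66 mm across with a knob on top, 140 mm high, right of the hob. Origin under its centre. Leave alone.
- jar: Loose amber glass jar with a steel lid, 76 mm across, 110 mm high, beyond the stand, left of the hob. Origin under its centre. Leave alone.

How it is judged:
On the way, in this order (a step that is already met when the one before it is completed fails the run):
1. the large thermometer's stem is through the clip's sleeve and its collar sits on the mouth (distance between thermometer and sleeve below 0.006 m and angle between the z axis of thermometer and the z axis of sleeve, either way round below 0.15 rad and z of thermometer_tip in the frame of sleeve below -0.09 m), for 0.2 s.
2. the hob's knob is turned to the first mark (value of joint knob between 0.85 and 1.25 rad), for 0.2 s.
At the end, for the whole second after the job is handed in: The large thermometer rests, released, in the clip's sleeve: stem down through it, collar within 6 mm of the mouth and in line with it within 0.15 rad (9 degrees); the knob stands at the first mark, 0.85 to 1.25 rad (all of step 1 and all of step 2 and linear speed of thermometer below 0.02 m/s); the robot touches nothing.
It fails at once if the knob is turned past halfway to the second mark (value of joint knob above 1.57 rad).
It fails at once if the small thermometer is disturbed (distance of small_thermometer from where it was at the start of the episode above 0.02 m).
It fails at once if the cake tub, cake press or jar is pushed away or knocked over (distance of any of cake_tub, cake_press, jar from where it was at the start of the episode above 0.03 m or angle between any of cake_press, jar's own z axis and vertical above 0.4 rad).
It also fails if it takes over 64 s, if anything falls off the work surface, if the arm or the gripper's body presses on something with over 40 N, if the wrist force passes 120 N, or if a joint passes its speed limit or range.

## Working session

There is one attempt and no reset: what is moved stays moved. The work goes in short steps, Python scripts to look and compute and a tool call to move; the robot and the scene stay as the last step left them, time stands still between calls to the robot, and variables do not carry over. Pictures are saved under pics/ and viewed, at most 10 in all, crops included, and the job is handed in when it is done.

Besides the shell and the picture viewer there is one more tool, called after ">>>" as name(argument=value, ...), one argument or row to a line, values as JSON. carry_out: Moves the arm, as the interface text tells. Its arguments: {"type":"object","properties":{"steps":{"type":"array","items":{"type":"array","items":{"type":"number"}}},"squeeze":{"type":"number"}},"required":["steps"]}

```bash
mkdir -p pics; cat > h.py <<'E'
import numpy as np, cv2
from bench import ctrl
from scipy.spatial.transform import Rotation as R
def snap(n,f):
    d=ctrl.get_image(n); cv2.imwrite(f,d["pixels"][:,:,::-1]); np.savez(f+'.npz',K=d["camera_matrix"],T=d["cam_to_world"]); return d
def ray(f,u,v):
    d=np.load(f+'.npz'); K,T=d['K'],d['T']; r=T[:3,:3]@np.linalg.solve(K,[u,v,1.]); return T[:3,3],r/np.linalg.norm(r)
def proj(f,p):
    d=np.load(f+'.npz'); K,T=d['K'],d['T']; c=np.linalg.inv(T)@np.r_[p,1]; q=K@c[:3]; return q[:2]/q[2]
def tri(obs):
    A=np.zeros((3,3));b=np.zeros(3)
    for f,u,v in obs:
        o,r=ray(f,u,v);P=np.eye(3)-np.outer(r,r);A+=P;b+=P@o
    p=np.linalg.solve(A,b); return p,[np.round(np.array([u,v])-proj(f,p),1) for f,u,v in obs]
def atz(f,u,v,z):
    o,r=ray(f,u,v); return o+r*(z-o[2])/r[2]
E
python3 - <<'E'
from h import *
np.set_printoptions(precision=4,suppress=True)
for n in("scene","top"):
    d=snap(n,f"pics/{n}0.png"); print(d["camera_matrix"].tolist(),d["cam_to_world"])
print(ctrl.get_state())
E
```

```text
[[444.1815916105426, 0.0, 316.3422662329772], [0.0, 444.1815916105426, 238.01202541698174], [0.0, 0.0, 1.0]] [[-0.9399  0.1981 -0.2781  0.8806]
 [ 0.3413  0.5657 -0.7507  0.7678]
 [ 0.0086 -0.8005 -0.5993  0.7958]
 [ 0.      0.      0.      1.    ]]
[[473.4994353484582, 0.0, 323.1055355631385], [0.0, 473.4994353484582, 232.9969953784894], [0.0, 0.0, 1.0]] [[ 0.0308 -0.9765  0.2135  0.3503]
 [-0.9995 -0.0305  0.0049 -0.0566]
 [ 0.0018 -0.2136 -0.9769  1.0936]
 [ 0.      0.      0.      1.    ]]
{'time': 0.1, 'joint_positions': array([-1.1959,  0.3217, -0.0701,  1.4516,  0.0226,  1.3708, -0.0569]), 'qd': array([-0.0024, -0.0006, -0.0007, -0.0042, -0.0014,  0.0009, -0.0005]), 'joint_torque': array([  0.0001, -49.257 ,  -0.4058, -31.34  ,  -0.0643,   0.0395,
         0.0001]), 'position': array([0.2294, 0.6077, 0.2216]), 'tool_rot': array([-0.5636, -3.0904,  0.0027]), 'ft_force': array([-0.3385,  0.1435,  0.8096]), 'torque': array([-0.0151,  0.0494, -0.009 ]), 'grip_force': 0.0, 'grip_width': 0.9960833033325855}
```

View pics/scene0.png

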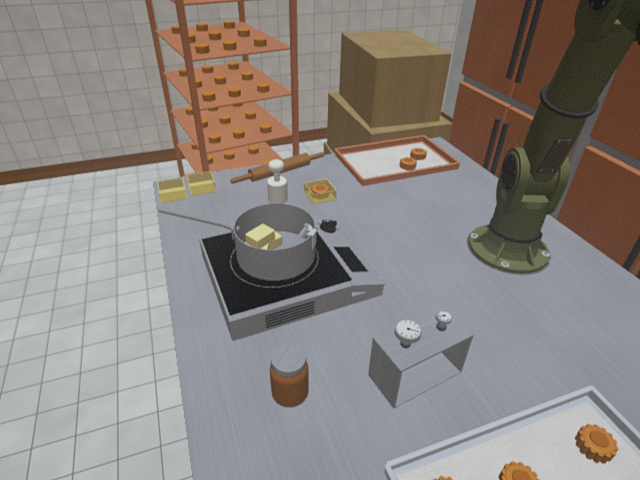

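View pics/top0.png

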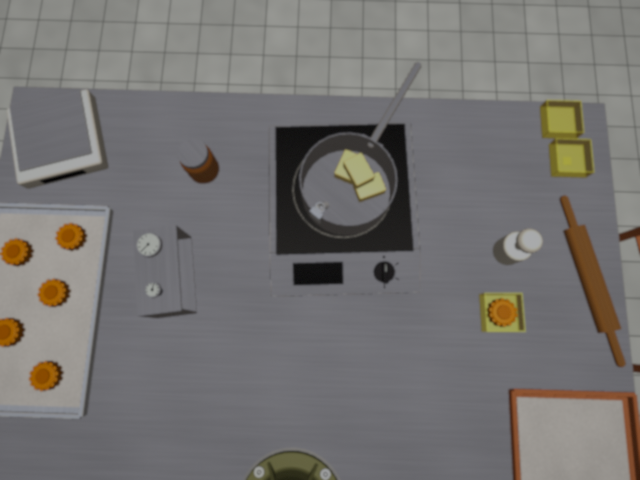

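The scene view shows the large dial at about (407,330), the small one at (444,319), the clip at (309,230) and the knob at (329,226). In the top view they are at (149,244), (153,290), (319,209) and (384,271). I'll enlarge these areas.

```bash
python3 - <<'E'
from h import *
np.set_printoptions(precision=4,suppress=True)
for f in("pics/scene0.png","pics/top0.png"):
    for p in([0,0,0],[.229,.608,.223]): print(f,proj(f,p))
def crop(f,u,v,w,h,s): return cv2.resize(cv2.imread(f)[v:v+h,u:u+w],None,fx=s,fy=s,interpolation=cv2.INTER_CUBIC)
s,t="pics/scene0.png","pics/top0.png"
a=np.hstack([crop(s,385,305,80,60,5),crop(t,125,225,80,60,5)][:2])
a=np.hstack([crop(s,380,300,80,60,5),crop(t,125,225,80,75,4)[:300,:320]])
a=cv2.copyMakeBorder(a,0,0,0,800-a.shape[1],cv2.BORDER_CONSTANT)
b=np.hstack([crop(s,280,210,80,60,5),crop(t,300,190,80,60,5)])
cv2.imwrite("pics/c1.png",np.vstack([a,b]))
c=np.hstack([crop(t,340,245,80,60,5),crop(s,230,200,80,60,5)])
E
```

```text
pics/scene0.png [507.519  247.6667]
pics/scene0.png [697.4587 402.7628]
pics/top0.png [290.0823 506.3994]
pics/top0.png [-59.8547 395.4976]
```

View pics/c1.png

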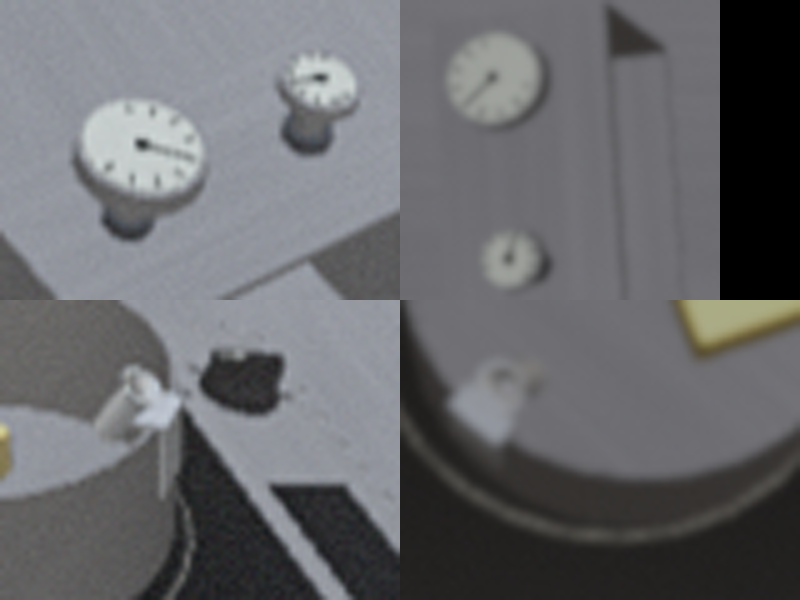

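The crop shows the dial centres at scene (408.4,328.8) and top (148.2,244). The small one is at scene (444,315.4) and top (152,289.8). The sleeve mouth ring is near scene (308,226.6) and top (321.6,205.6). I'll triangulate these and take larger crops of the clip and knob.

```bash
python3 - <<'E'
from h import *
np.set_printoptions(precision=4,suppress=True)
s,t="pics/scene0.png","pics/top0.png"
print("L",tri([(s,408.4,328.8),(t,148.2,244)]))
print("S",tri([(s,444,315.4),(t,152,289.8)]))
print("M",tri([(s,308,226.6),(t,321.6,205.6)]))
print("knob",tri([(s,328,225.5),(t,384.3,271.3)]))
print("pot rim c",atz(t,345,185.5,.174)," handle end",atz(t,418,65,.17))
# averaged image to cut noise
def crop(n,u,v,w,h,k):
    im=np.mean([ctrl.get_image(n)["pixels"].astype(float) for _ in range(6)],0)
    return cv2.resize(np.clip(im[v:v+h,u:u+w,::-1]*1.2,0,255).astype(np.uint8),None,fx=k,fy=k,interpolation=cv2.INTER_CUBIC)
a=np.hstack([crop("scene",295,212,40,30,10),crop("top",305,190,40,30,10)])
b=np.hstack([crop("scene",310,212,40,30,10),crop("top",364,256,40,30,10)])
cv2.imwrite("pics/c2.png",np.vstack([a,b]))
E
```

```text
L (array([0.5204, 0.2976, 0.1616]), [array([0.1, 0. ]), array([ 0., -0.])])
S (array([0.4307, 0.2834, 0.1516]), [array([-0.3, -0. ]), array([-0.2,  0.2])])
M (array([ 0.6024, -0.0465,  0.1861]), [array([0.8, 0.2]), array([ 0.5, -0.9])])
knob (array([ 0.4925, -0.187 ,  0.0695]), [array([0.2, 0. ]), array([ 0.1, -0.2])])
pot rim c [ 0.6515 -0.0935  0.174 ]  handle end [ 0.9308 -0.246   0.17  ]
```

View pics/c2.png

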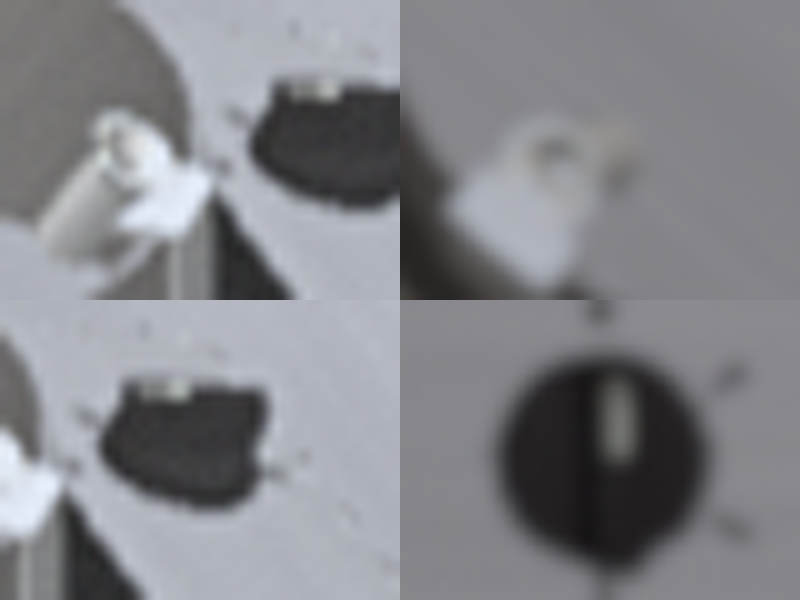

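Top view: the mouth's hole is at (320.5,205.8). The knob's dot is at about (395.8... crop 598,310), i.e. (383.8,257), and the 180° bar at (384.3,284.8). The pointer is up the slope. In the scene view the mouth is at (307.7,226.3) and the tube's lower end at (300.5,235.5).

```bash
python3 - <<'E'
from h import *
np.set_printoptions(precision=4,suppress=True)
s,t="pics/scene0.png","pics/top0.png"
print("M",tri([(s,307.7,226.3),(t,320.5,205.8)]))
g=[atz(t,u,v,.079-.002) for u,v in((276,125),(405,124),(412,249),(276,254))]
print(g)
a=atz(t,383.8,257,.07);b=atz(t,384.3,284.8,.055);print("dot,180",a,b)
# pot fit: edges of rim in top & scene
from scipy.optimize import least_squares
im=cv2.GaussianBlur(cv2.cvtColor(cv2.imread(t),cv2.COLOR_BGR2GRAY),(0,0),1).astype(np.float32)
th=np.radians(np.arange(0,360,2))
best=[]
for r in(.1,):
  for z in(.172,):
    for cx in np.arange(.640,.665,.001):
      for cy in np.arange(-.105,-.08,.001):
        def val(rr):
            uv=np.array([proj(t,[cx+rr*np.cos(q),cy+rr*np.sin(q),z]) for q in th[::3]],np.float32)
            return cv2.remap(im,uv[:,:1].copy(),uv[:,1:].copy(),1).ravel()
        best.append((np.sum(np.abs(val(.0985)-val(.103))),cx,cy))
best.sort();print(best[-6:])
M=np.array([.603,-.046,.186])
for az in(132,136,140,144):
    q=np.radians(az);zz=np.array([.5*np.cos(q),.5*np.sin(q),.866]);p=M-.036*zz
    print(az,"low",proj(s,p)-proj(s,M),proj(t,p)-proj(t,M))
E
```

```text
M (array([ 0.6025, -0.0449,  0.1876]), [array([0.4, 0.1]), array([ 0.2, -0.4])])
[array([0.8246, 0.0652, 0.077 ]), array([ 0.8366, -0.2331,  0.077 ]), array([ 0.5428, -0.2466,  0.077 ]), array([0.5225, 0.0495, 0.077 ])]
dot,180 [ 0.5244 -0.186   0.07  ] [ 0.4652 -0.1892  0.055 ]
[(np.float32(1024.0752), np.float64(0.665), np.float64(-0.09999999999999999)), (np.float32(1040.6445), np.float64(0.665), np.float64(-0.09699999999999999)), (np.float32(1046.7559), np.float64(0.665), np.float64(-0.09299999999999999)), (np.float32(1050.623), np.float64(0.665), np.float64(-0.09399999999999999)), (np.float32(1068.8906), np.float64(0.665), np.float64(-0.09799999999999999)), (np.float32(1072.9209), np.float64(0.665), np.float64(-0.09899999999999999))]
132 low [-6.4311  8.4109] [ 6.7313 -1.3758]
136 low [-6.6716  8.6855] [ 6.3198 -1.812 ]
140 low [-6.88    8.9696] [ 5.878  -2.2195]
144 low [-7.055   9.2618] [ 5.4079 -2.5962]
```

>>> carry_out(
  steps=[
    [0,0,0,29.1,-31.0,0,1],
    [0,0,0,29.1,-31.0,0,1],
    [0,0,0,29.1,-31.0,0,1],
    [0,0,0,29.1,-31.0,0,1],
    [0,0,0,29.1,-31.0,0,1],
    [0,0,0,29.1,-31.0,0,1],
    [0,0,0,29.1,-31.0,0,1],
    [0,0,0,29.1,-31.0,0,1],
    [0,0,0,29.1,-31.0,0,1],
    [0,0,0,29.1,-31.0,0,1],
    [0,0,0,29.1,-31.0,0,1],
    [0,0,0,29.1,-31.0,0,1],
  ],
)

```text
time: 2.5
position: [0.5193, 0.2999, 0.2225]
tool_rot: [-0.56, -3.091, -0.001]
ft_force: [-0.4, 1.1, -0.7]
grip_width: 1.002
grip_force: 0.0
```

>>> carry_out(
  steps=[
    [0,0,0,0,-0.1,-3,1],
    [0,0,0,0,-0.1,-6,1],
    [0,0,0,0,-0.1,-8.5,1],
    [0,0,0,0,-0.1,-8.5,1],
    [0,0,0,0,-0.1,-8.5,1],
  ],
)

```text
time: 3.0
position: [0.5197, 0.2985, 0.138]
tool_rot: [-0.56, -3.091, -0.0]
ft_force: [0.4, -0.7, -0.0]
grip_width: 1.002
grip_force: 0.0
```

```bash
python3 - <<'E'
from h import *
s=snap("scene","pics/s1.png")["pixels"];t=snap("top","pics/t1.png")["pixels"]
k=lambda im,u,v:cv2.resize(im[v:v+120,u:u+160,::-1],None,fx=2.5,fy=2.5,interpolation=cv2.INTER_CUBIC)
cv2.imwrite("pics/c3.png",np.hstack([k(s,340,260),k(t,80,180)]))
E
```

```text
(no output)
```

View pics/c3.png

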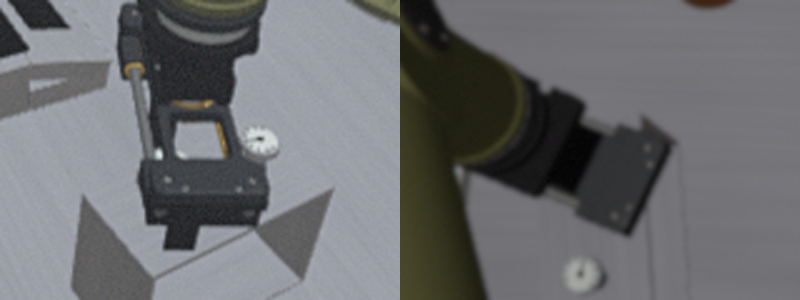

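The gripper straddles the large dial, and the small one stands clear beside it. I'll close the fingers.

>>> carry_out(
  steps=[
    [0,0,0,0,0,0,0.45],
    [0,0,0,0,0,0,0.45],
    [0,0,0,0,0,0,0.45],
    [0,0,0,0,0,0,0.45],
    [0,0,0,0,0,0,0.45],
    [0,0,0,0,0,0,0.45],
    [0,0,0,0,0,0,0.45],
  ],
  squeeze=30,
)

```text
time: 3.8
position: [0.5205, 0.2973, 0.1377]
tool_rot: [0.563, 3.09, 0.0]
ft_force: [-0.9, 1.2, 0.6]
grip_width: 0.559
grip_force: 30.0
```

>>> carry_out(
  steps=[
    [0,0,0,0,0,3,0.45],
    [0,0,0,0,0,7,0.45],
    [0,0,0,0,0,11,0.45],
    [0,0,0,0,0,15,0.45],
    [0,0,0,0,0,19,0.45],
    [0,0,0,0,0,21,0.45],
    [0,0,0,0,0,21,0.45],
  ],
)

```text
time: 4.5
position: [0.5217, 0.2977, 0.3513]
tool_rot: [0.563, 3.086, 0.007]
ft_force: [-0.3, 0.5, -0.6]
grip_width: 0.56
grip_force: 30.0
```

```bash
python3 - <<'E'
from h import *
s=snap("scene","pics/s2.png")["pixels"];t=snap("top","pics/t2.png")["pixels"]
k=lambda im,u,v:cv2.resize(im[v:v+240,u:u+160,::-1],None,fx=2.5,fy=2.5,interpolation=cv2.INTER_CUBIC)
cv2.imwrite("pics/c4.png",np.hstack([k(s,340,140),k(t,80,140)]))
az=np.radians(139);o=np.array([np.cos(az),np.sin(az),0]);ax=np.array([-o[1],o[0],0])
# want tool z=-(.5 o+.866 ez) closing y horizontal along az 49
z=-(.5*o+np.sqrt(.75)*np.array([0,0,1]))
y=np.array([np.cos(np.radians(49)),np.sin(np.radians(49)),0])
Rt=R.from_matrix(np.c_[np.cross(y,z),y,z])
st=ctrl.get_state();R0=R.from_rotvec(st["tool_rot"])
a=np.pi;R0=R.from_rotvec([-.5636,-3.0904,0.0027])
print((Rt*R0.inv()).as_rotvec(degrees=True),st["position"])
M=np.array([.6025,-.0455,.188]);print((M-.143*z-st["position"])*100)
E
```

```text
[-15.37016246 -25.9373568  -19.83467009] [0.52032108 0.29700121 0.34665745]
[  2.82171824 -29.55929913  -3.48158181]
```

View pics/c4.png

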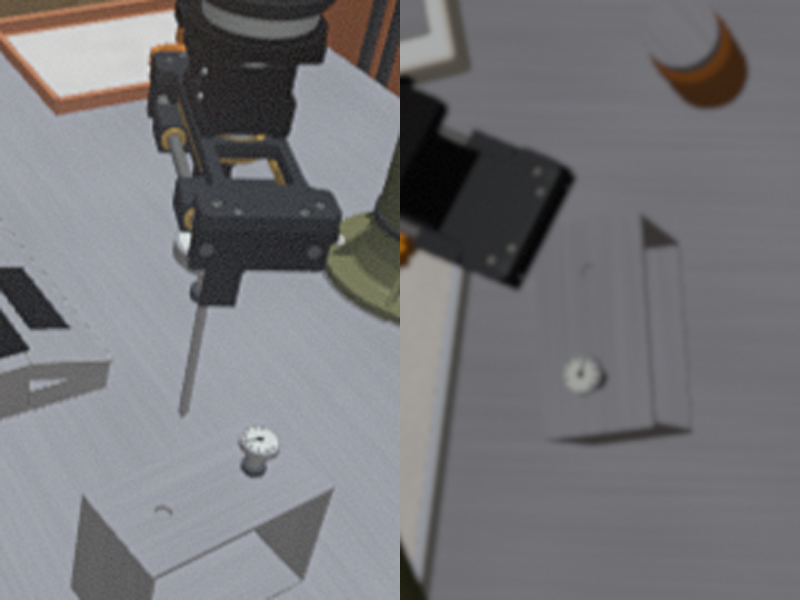

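The stem hangs out of the stand, its tip at scene (413.2,305.2) and the collar at (419.2,256). I'll check whether it is straight in the grip.

```bash
python3 - <<'E'
from h import *
s="pics/s2.png"
p=np.array([.5206,.2971,.3470])
for d in(.123,.018,.010): print(d,proj(s,p-[0,0,d]))
print(ctrl.get_state()["position"])
for e in([.01,0,0],[0,.01,0]): print(proj(s,p-[0,0,.123]+e)-proj(s,p-[0,0,.123]))
E
```

```text
0.123 [412.72671297 305.03274253]
0.018 [421.54569689 259.86764772]
0.01 [422.28009182 256.10655492]
[0.52032108 0.29700121 0.34665745]
[-4.92450182  1.34416341]
[2.83994867 3.8241563 ]
```

>>> carry_out(
  steps=[
    [-15.4,-25.9,-19.8,2.8,-29.6,-2.5,0.45],
    [-15.4,-25.9,-19.8,2.8,-29.6,-2.5,0.45],
    [-15.4,-25.9,-19.8,2.8,-29.6,-2.5,0.45],
    [-15.4,-25.9,-19.8,2.8,-29.6,-2.5,0.45],
    [-15.4,-25.9,-19.8,2.8,-29.6,-2.5,0.45],
    [-15.4,-25.9,-19.8,2.8,-29.6,-2.5,0.45],
    [-15.4,-25.9,-19.8,2.8,-29.6,-2.5,0.45],
    [-15.4,-25.9,-19.8,2.8,-29.6,-2.5,0.45],
    [-15.4,-25.9,-19.8,2.8,-29.6,-2.5,0.45],
    [-15.4,-25.9,-19.8,2.8,-29.6,-2.5,0.45],
    [-15.4,-25.9,-19.8,2.8,-29.6,-2.5,0.45],
  ],
)

```text
time: 5.7
position: [0.5485, 0.0024, 0.3222]
tool_rot: [0.92, 2.475, -0.247]
ft_force: [-0.0, -0.3, -0.7]
grip_width: 0.562
grip_force: 30.0
```

```bash
python3 - <<'E'
from h import *
np.set_printoptions(precision=4,suppress=True)
s=snap("scene","pics/s3.png")["pixels"];t=snap("top","pics/t3.png")["pixels"]
k=lambda im,u,v:cv2.resize(im[v:v+100,u:u+80,::-1],None,fx=5,fy=5,interpolation=cv2.INTER_CUBIC)
cv2.imwrite("pics/c5.png",np.hstack([k(s,270,165),k(t,285,150)]))
st=ctrl.get_state();Rm=R.from_rotvec(st["tool_rot"]).as_matrix();print(st["position"],Rm,st["ft_force"])
z=Rm[:,2];tip=st["position"]+.123*z
print("tip",tip,proj("pics/s3.png",tip),proj("pics/t3.png",tip))
az=np.radians(139);n=np.array([.5*np.cos(az),.5*np.sin(az),.75**.5])
print("ang",np.degrees(np.arccos(-z@n)),"tip target",np.array([.6025,-.0455,.188])+.02*n)
E
```

```text
[0.5486 0.002  0.3224] [[-0.6552  0.6541  0.3781]
 [ 0.5666  0.7564 -0.3268]
 [-0.4997  0.0001 -0.8662]] [-0.0264  0.3411 -0.6931]
tip [ 0.5951 -0.0382  0.2159] [311.2869 217.224 ] [316.6405 205.8819]
ang 0.08246858678091974 tip target [ 0.595  -0.0389  0.2053]
```

View pics/c5.png

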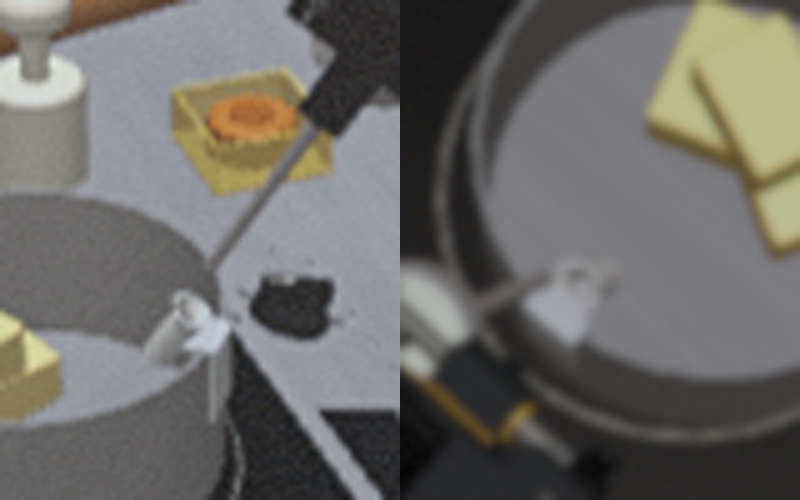

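The tip shows at scene (313,218) and top (314.6,204.6), with the mouth at scene (307.6,226.6) and top (320.6,205). The top view suggests the stem may be a few mm off line, so I'll enlarge.

```bash
python3 - <<'E'
from h import *
np.set_printoptions(precision=2,suppress=True)
def crop(n,u,v,w,h,k):
    im=np.mean([ctrl.get_image(n)["pixels"].astype(float) for _ in range(8)],0)
    return cv2.resize(np.clip(im[v:v+h,u:u+w,::-1]*1.2,0,255).astype(np.uint8),None,fx=k,fy=k,interpolation=cv2.INTER_CUBIC)
cv2.imwrite("pics/c6.png",np.hstack([crop("scene",298,195,40,50,10),crop("top",294,185,40,50,10)]))
st=ctrl.get_state();z=R.from_rotvec(st["tool_rot"]).as_matrix()[:,2]
for d in(.05,.07,.09,.11,.123,.153,.155): 
    p=st["position"]+d*z; print(d,(proj("pics/s3.png",p)-[298,195])*10,(proj("pics/t3.png",p)-[294,185])*10+[400,0])
E
```

```text
0.05 [285.6  17.1] [487.74 258.71]
0.07 [242.01  74.5 ] [529.18 244.31]
0.09 [199.56 130.41] [568.87 230.52]
0.11 [158.21 184.87] [606.93 217.29]
0.123 [131.89 219.53] [630.84 208.98]
0.153 [ 72.8  297.35] [683.67 190.62]
0.155 [ 68.94 302.43] [687.08 189.43]
```

View pics/c6.png

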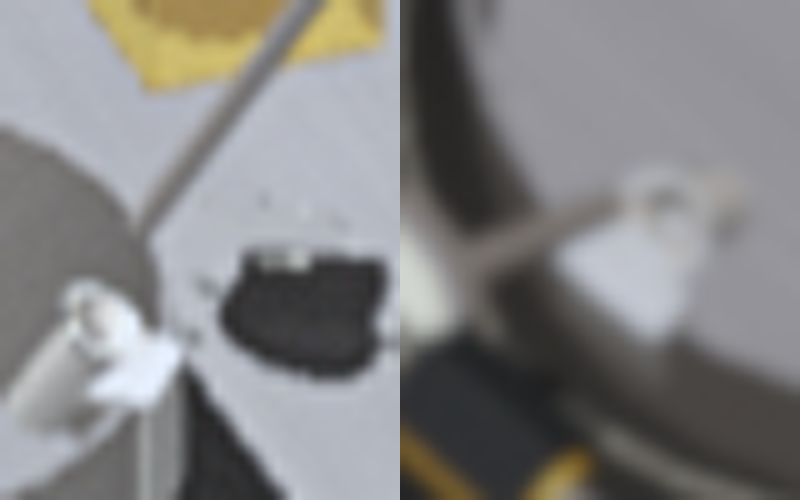

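Comparing stem line and mouth, the line passes about 4–5 mm inside the mouth, because I stopped 1 cm high. I'll lower 8 mm and then enter along the axis.

>>> carry_out(
  steps=[
    [0,0,0,0,0,-0.8,0.45],
    [0,0,0,0,0,-0.8,0.45],
    [0,0,0,0.38,-0.33,-1.67,0.45],
    [0,0,0,0.75,-0.66,-2.53,0.45],
    [0,0,0,1.13,-0.98,-3.4,0.45],
    [0,0,0,1.13,-0.98,-3.4,0.45],
    [0,0,0,1.13,-0.98,-3.4,0.45],
  ],
)

```text
time: 7.3
position: [0.5595, -0.0091, 0.2879]
tool_rot: [0.924, 2.474, -0.248]
ft_force: [-0.2, -0.6, -0.7]
grip_width: 0.557
grip_force: 30.0
```

```bash
python3 - <<'E'
from h import *
np.set_printoptions(precision=3,suppress=True)
def crop(n,u,v,w,h,k):
    im=np.mean([ctrl.get_image(n)["pixels"].astype(float) for _ in range(8)],0)
    return cv2.resize(np.clip(im[v:v+h,u:u+w,::-1]*1.2,0,255).astype(np.uint8),None,fx=k,fy=k,interpolation=cv2.INTER_CUBIC)
cv2.imwrite("pics/c7.png",np.hstack([crop("scene",298,195,40,50,10),crop("top",294,185,40,50,10)]))
st=ctrl.get_state();z=R.from_rotvec(st["tool_rot"]).as_matrix()[:,2]
print(st["position"],z,"tip",st["position"]+.123*z,st["ft_force"],st["torque"])
E
```

```text
[ 0.56  -0.009  0.289] [ 0.378 -0.327 -0.866] tip [ 0.606 -0.049  0.182] [-1.925 -1.201 -0.419] [ 0.014  0.903 -0.296]
```

View pics/c7.png

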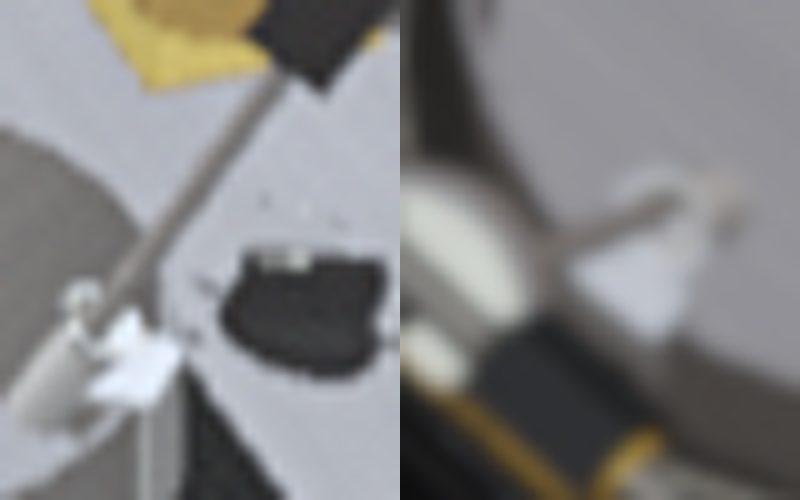

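The stem tip is inside the mouth in both views (scene ~ (95,320), top ~ (680,195)), and the side force is small. I'll go on down the axis with a slight sideways correction.

>>> carry_out(
  steps=[
    [0,0,0,-0.1,-0.05,0,0.45],
    [0,0,0,0.16,-0.28,-0.61,0.45],
    [0,0,0,0.43,-0.51,-1.21,0.45],
    [0,0,0,0.69,-0.74,-1.82,0.45],
    [0,0,0,0.69,-0.74,-1.82,0.45],
  ],
)

```text
time: 8.6
position: [0.5666, -0.0164, 0.2689]
tool_rot: [0.924, 2.475, -0.247]
ft_force: [0.6, -0.1, -0.9]
grip_width: 0.56
grip_force: 30.0
```

```bash
python3 - <<'E'
from h import *
np.set_printoptions(precision=4,suppress=True)
ctrl.get_image("top")
st=ctrl.get_state();z=R.from_rotvec(st["tool_rot"]).as_matrix()[:,2]
print(st["position"],z,st["ft_force"],st["torque"],"remaining to .188",(st["position"]+.018*z)[2]-.188)
E
```

```text
[ 0.5666 -0.0162  0.2693] [ 0.3771 -0.3271 -0.8665] [-0.5486 -1.057  -2.6703] [ 0.3394  0.6334 -0.0847] remaining to .188 0.06574471037376545
```

>>> carry_out(
  steps=[
    [0,0,0,0.3,-0.27,-0.69,0.45],
    [0,0,0,0.6,-0.53,-1.39,0.45],
    [0,0,0,0.91,-0.79,-2.08,0.45],
    [0,0,0,1.21,-1.05,-2.77,0.45],
    [0,0,0,1.51,-1.31,-3.46,0.45],
    [0,0,0,1.51,-1.31,-3.46,0.45],
  ],
)

```text
time: 9.25
position: [0.5815, -0.0297, 0.2343]
tool_rot: [0.924, 2.475, -0.248]
ft_force: [0.3, 1.0, -1.4]
grip_width: 0.559
grip_force: 30.0
```

```bash
python3 - <<'E'
from h import *
np.set_printoptions(precision=4,suppress=True)
ctrl.get_image("top")
st=ctrl.get_state();z=R.from_rotvec(st["tool_rot"]).as_matrix()[:,2]
print(st["position"],z,st["ft_force"],st["torque"],"remaining to .188",(st["position"]+.018*z)[2]-.188)
E
```

```text
[ 0.5816 -0.0294  0.235 ] [ 0.3769 -0.3274 -0.8664] [-0.6473  0.1441 -0.4579] [ 0.4815  0.6176 -0.0173] remaining to .188 0.0313891457991215
```

>>> carry_out(
  steps=[
    [0,0,0,0.3,-0.26,-0.69,0.45],
    [0,0,0,0.6,-0.52,-1.39,0.45],
    [0,0,0,0.9,-0.79,-2.08,0.45],
    [0,0,0,1.21,-1.05,-2.77,0.45],
    [0,0,0,1.21,-1.05,-2.77,0.45],
  ],
)

```text
time: 9.8
position: [0.5939, -0.0395, 0.2067]
tool_rot: [0.923, 2.475, -0.247]
ft_force: [1.6, 1.7, -3.0]
grip_width: 0.561
grip_force: 30.0
```

>>> carry_out(
  steps=[
    [0,0,0,0.06,-0.05,-0.13,0.45],
    [0,0,0,0.11,-0.1,-0.26,0.45],
    [0,0,0,0.11,-0.1,-0.26,0.45],
  ],
)

```text
time: 10.1
position: [0.5952, -0.0403, 0.2056]
tool_rot: [0.923, 2.474, -0.245]
ft_force: [0.5, 2.3, -1.2]
grip_width: 0.559
grip_force: 30.0
```

```bash
python3 - <<'E'
from h import *
np.set_printoptions(precision=4,suppress=True)
ctrl.get_image("top")
st=ctrl.get_state();z=R.from_rotvec(st["tool_rot"]).as_matrix()[:,2]
print(st["position"],z,st["ft_force"],st["torque"],"remaining to .188",(st["position"]+.018*z)[2]-.188)
E
```

```text
[ 0.5952 -0.0402  0.2056] [ 0.3786 -0.3263 -0.8661] [ 0.7282  1.2105 -2.084 ] [1.0056 0.5053 0.2622] remaining to .188 0.002033789511649564
```

>>> carry_out(
  steps=[
    [0,0,0,0.06,-0.05,-0.13,0.45],
    [0,0,0,0.11,-0.1,-0.26,0.45],
    [0,0,0,0.11,-0.1,-0.26,0.45],
  ],
)

```text
time: 10.45
position: [0.5961, -0.0407, 0.2049]
tool_rot: [0.923, 2.473, -0.245]
ft_force: [-9.9, 5.3, 12.9]
grip_width: 0.557
grip_force: 30.0
```

```bash
python3 - <<'E'
from h import *
np.set_printoptions(precision=4,suppress=True)
ctrl.get_image("top")
st=ctrl.get_state();z=R.from_rotvec(st["tool_rot"]).as_matrix()[:,2]
print(st["position"],z,st["ft_force"],st["ft_force"]@z,st["torque"],"remaining to .188",(st["position"]+.018*z)[2]-.188)
E
```

```text
[ 0.5961 -0.0407  0.2049] [ 0.3788 -0.3263 -0.866 ] [-11.4385   5.9092  11.7439] -16.431867856530275 [ 0.5049  1.498  -0.3647] remaining to .188 0.0013546336480796395
```

The axial force rose to 16 N, so the collar is seated. I'll relax the push and open.

>>> carry_out(
  steps=[
    [0,0,0,-0.08,0.07,0.18,0.45],
    [0,0,0,-0.08,0.07,0.18,0.45],
    [0,0,0,-0.08,0.07,0.18,0.65],
    [0,0,0,-0.08,0.07,0.18,0.9],
    [0,0,0,-0.08,0.07,0.18,0.9],
    [0,0,0,-0.08,0.07,0.18,0.9],
    [0,0,0,-0.8,0.7,1.9,0.9],
    [0,0,0,-1.9,1.65,4.4,0.9],
    [0,0,0,-3.4,2.95,7.8,0.9],
    [0,0,0,-3.4,2.95,7.8,0.9],
  ],
)

```text
time: 11.5
position: [0.5637, -0.0097, 0.286]
tool_rot: [0.92, 2.469, -0.238]
ft_force: [-0.2, -0.2, -0.5]
grip_width: 0.9
grip_force: 0.0
```

```bash
python3 - <<'E'
from h import *
np.set_printoptions(precision=4,suppress=True)
def crop(n,u,v,w,h,k):
    im=np.mean([ctrl.get_image(n)["pixels"].astype(float) for _ in range(6)],0)
    return cv2.resize(np.clip(im[v:v+h,u:u+w,::-1]*1.2,0,255).astype(np.uint8),None,fx=k,fy=k,interpolation=cv2.INTER_CUBIC)
cv2.imwrite("pics/c8.png",np.hstack([crop("scene",278,180,80,100,5),crop("top",270,180,130,100,5)[:,50:450]]))
st=ctrl.get_state();print(st["position"],st["tool_rot"],st["ft_force"],st["time"])
n=np.array([-.3775,.328,.866]);M=np.array([.6025,-.0455,.188])
for p in(M,M+.044*n,M-.105*n): print(proj("pics/s3.png",p),proj("pics/t3.png",p))
E
```

```text
[ 0.562  -0.0123  0.2805] [ 0.9236  2.4739 -0.2472] [-0.7534 -1.155  -0.381 ] 12.1
[307.2766 225.9203] [320.6077 206.1605]
[316.0783 214.4503] [312.6536 208.9733]
[288.1152 250.8908] [337.0632 200.3413]
```

View pics/c8.png

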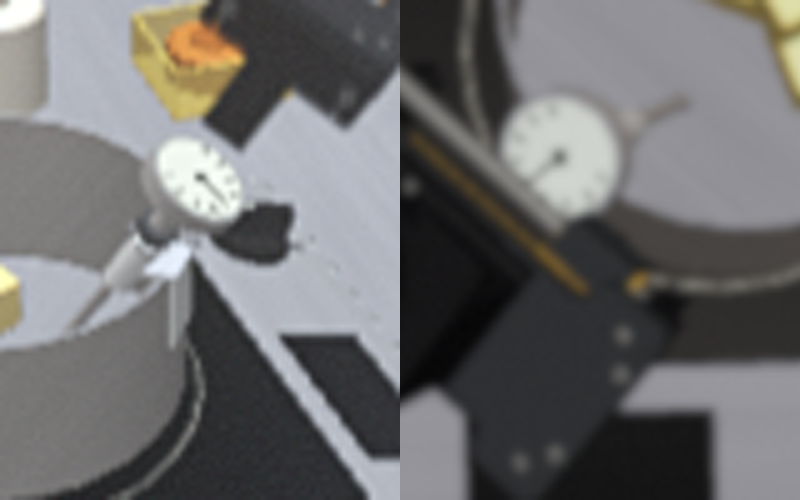

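Dial centre is at scene (317.6,215.6) and top (312,211.4), where the seated thermometer was predicted, and the stem reaches down into the pan. Next is the knob. I'll check the body's clearance to the rim while turning, and work out the pose.

```bash
cat > k.py <<'E'
from h import *
np.set_printoptions(precision=4,suppress=True)
yaw=np.radians(3.1); ex=np.array([np.cos(yaw),np.sin(yaw),0]);ey=np.array([-np.sin(yaw),np.cos(yaw),0]);ez=np.array([0,0,1.])
n=-np.sin(.3)*ex+np.cos(.3)*ez; up=np.cos(.3)*ex+np.sin(.3)*ez
P=np.array([.4946,-.1876,.0608])   # axis on panel
def pose(h,th):  # tip height over panel, knob angle
    y=R.from_rotvec(-th*n).apply(ey); z=-n
    return P+h*n, R.from_matrix(np.c_[np.cross(y,z),y,z])
def rel(p,Rt,p0,R0): return (Rt*R0.inv()).as_rotvec(degrees=True),(p-p0)*100
E
python3 - <<'E'
from k import *
s,t="pics/scene0.png","pics/top0.png"
print("pointer slab",tri([(s,326.5,221),(t,385.9,268)]),"model",P+.027*n+.013*up)
for nm,q in(("dot",P+.031*up),("180",P-.031*up),("60",P+.031*R.from_rotvec(-np.pi/3*n).apply(up)),("120",P+.031*R.from_rotvec(-2*np.pi/3*n).apply(up)),("disc",P+.01*n)): print(nm,proj(s,q),proj(t,q))
for h in(.014,):
  for th in(0,.5,.85,.95,1.05):
    p,Rt=pose(h,th); m=9
    for a in np.linspace(-.0375,.0375,20):
      for b in np.linspace(-.095,.095,60):
        for c in np.linspace(-.07,-.16,20):
          w=p+Rt.apply([a,b,c])
          if w[2]<.178: m=min(m,np.hypot(w[0]-.6515,w[1]+.0935)-.1)
    print(h,th,"rim clearance below z .178:",m)
st=ctrl.get_state();R0=R.from_rotvec(st["tool_rot"]);p,Rt=pose(.06,0);print(rel(p,Rt,st["position"],R0),p,n)
E
```

```text
pointer slab (array([ 0.4973, -0.1882,  0.0854]), [array([0.3, 0.1]), array([ 0.2, -0.3])]) model [ 0.499  -0.1874  0.0904]
dot [317.471  227.6532] [383.7956 257.1039]
180 [336.3023 228.289 ] [384.1021 285.0528]
60 [318.5145 222.7987] [396.1046 263.8381]
120 [327.8288 223.1696] [396.2269 277.8108]
disc [328.0254 225.0035] [384.5777 271.8718]
0.014 0 rim clearance below z .178: 0.05075786237679386
0.014 0.5 rim clearance below z .178: 0.013424757914348287
0.014 0.85 rim clearance below z .178: 0.007585378701531156
0.014 0.95 rim clearance below z .178: 0.010165506872423735
0.014 1.05 rim clearance below z .178: 0.012951113399490816
(array([ 4.2457, 12.3927, 43.8567]), array([ -8.5145, -17.6216, -16.2393])) [ 0.4769 -0.1886  0.1181] [-0.2951 -0.016   0.9553]
```

>>> carry_out(
  steps=[
    [0,0,0,-3,-3,1,0.9],
    [4.2,12.4,43.9,-8.5,-17.6,0,0.5],
    [4.2,12.4,43.9,-8.5,-17.6,0,0.5],
    [4.2,12.4,43.9,-8.5,-17.6,-3,0.5],
    [4.2,12.4,43.9,-8.5,-17.6,-8,0.5],
    [4.2,12.4,43.9,-8.5,-17.6,-13,0.5],
    [4.2,12.4,43.9,-8.5,-17.6,-16.2,0.5],
    [4.2,12.4,43.9,-8.5,-17.6,-16.2,0.5],
    [4.2,12.4,43.9,-8.5,-17.6,-16.2,0.5],
    [4.2,12.4,43.9,-8.5,-17.6,-16.2,0.5],
  ],
)

```text
time: 13.1
position: [0.475, -0.1897, 0.1162]
tool_rot: [-0.078, 2.844, 0.013]
ft_force: [0.1, 0.2, -0.4]
grip_width: 0.501
grip_force: 0.0
```

```bash
python3 - <<'E'
from k import *
ctrl.get_image("top")
st=ctrl.get_state();R0=R.from_rotvec(st["tool_rot"]);print(st["position"],st["ft_force"],st["joint_positions"])
for h in(.03,.016): print(rel(*pose(h,0),st["position"],R0))
E
```

```text
[ 0.4746 -0.1904  0.1156] [-1.1776 -1.3267 -1.3451] [-0.0903 -0.1029  0.4981  2.1618 -0.1141  0.8093  2.1061]
(array([-0.0002, -0.2876, -0.0644]), array([ 1.1115,  0.2339, -2.6107]))
(array([-0.0002, -0.2876, -0.0644]), array([ 1.5247,  0.2562, -3.9482]))
```

>>> carry_out(
  steps=[
    [0,0,0,0.55,0.12,-1.3,0.5],
    [0,0,0,1.1,0.23,-2.6,0.5],
    [0,0,0,1.3,0.25,-3.3,0.5],
    [0,0,0,1.52,0.26,-3.95,0.5],
    [0,0,0,1.52,0.26,-3.95,0.5],
  ],
)

```text
time: 13.65
position: [0.4921, -0.1852, 0.0789]
tool_rot: [-0.079, 2.841, 0.012]
ft_force: [0.3, -0.5, -0.0]
grip_width: 0.498
grip_force: 0.0
```

```bash
python3 - <<'E'
from k import *
ctrl.get_image("top")
st=ctrl.get_state();R0=R.from_rotvec(st["tool_rot"]);print(st["position"],st["ft_force"])
print(rel(*pose(.016,0),st["position"],R0))
E
```

```text
[ 0.4923 -0.1854  0.0794] [ 0.2243 -0.004  -1.2924]
(array([ 0.0014,  0.0018, -0.056 ]), array([-0.2376, -0.2416, -0.3298]))
```

>>> carry_out(
  steps=[
    [0,0,0,-0.2,-0.24,-0.3,0.5],
    [0,0,0,-0.2,-0.24,-0.3,0.5],
    [0,0,0,-0.2,-0.24,-0.3,0.1],
    [0,0,0,-0.2,-0.24,-0.3,0.1],
    [0,0,0,-0.2,-0.24,-0.3,0.1],
    [0,0,0,-0.2,-0.24,-0.3,0.1],
    [0,0,0,-0.2,-0.24,-0.3,0.1],
  ],
  squeeze=15,
)

```text
time: 14.4
position: [0.4903, -0.1867, 0.0764]
tool_rot: [-0.079, 2.841, 0.015]
ft_force: [-1.1, 5.2, 3.5]
grip_width: 0.151
grip_force: 2.7
```

```bash
python3 - <<'E'
from k import *
ctrl.get_image("top")
st=ctrl.get_state();R0=R.from_rotvec(st["tool_rot"]);print(st["position"],st["ft_force"],st["torque"],st["grip_width"]*87,st["grip_force"])
print(rel(*pose(.016,0),st["position"],R0))
for th in(.15,.5,.95): print(R.from_rotvec(-th*n).as_rotvec(degrees=True))
E
```

```text
[ 0.4903 -0.1861  0.0764] [-2.3648  4.3765  3.119 ] [0.6979 0.5517 0.2617] 11.898192000304102 14.999709874391556
(array([-0.1424, -0.0245, -0.132 ]), array([-0.0412, -0.1722, -0.0323]))
[ 2.5361  0.1373 -8.2105]
[  8.4536   0.4578 -27.3684]
[ 16.0619   0.8699 -51.9999]
```

>>> carry_out(
  steps=[
    [1.7,0.1,-5.5,0,0.05,0,0.1],
    [3.4,0.2,-10.9,0,0.05,0,0.1],
    [5.1,0.3,-16.4,0,0.05,0,0.1],
    [6.8,0.4,-21.9,0,0.05,0,0.1],
    [8.5,0.5,-27.4,0,0.05,0,0.1],
    [8.5,0.5,-27.4,0,0.05,0,0.1],
  ],
)

```text
time: 15.05
position: [0.4903, -0.1862, 0.0764]
tool_rot: [0.629, 2.781, 0.121]
ft_force: [-0.9, 4.7, 2.6]
grip_width: 0.132
grip_force: 15.0
```

```bash
cat > c.py <<'E'
from k import *
ctrl.get_image("top")
st=ctrl.get_state();Rm=R.from_rotvec(st["tool_rot"]).as_matrix();print(st["position"],st["ft_force"],st["torque"],st["grip_width"]*87,st["grip_force"])
y=Rm[:,1]; 
print("knob angle est",np.arctan2(y@up,y@ey),"tilt",np.degrees(np.arccos(-Rm[:,2]@n)))
E
python3 c.py
```

```text
[ 0.4903 -0.1861  0.0764] [-1.7803  4.777   4.66  ] [1.0667 0.4228 0.3123] 12.005070807149352 15.006609410047531
knob angle est 0.4973282862836285 tilt 0.16228069610838072
```

>>> carry_out(
  steps=[
    [1.8,0.1,-5.7,0,0,0,0.1],
    [3.5,0.2,-11.4,0,0,0,0.1],
    [5.3,0.3,-17.1,0,0,0,0.1],
    [7.0,0.4,-22.8,0,0,0,0.1],
    [8.8,0.5,-28.5,0,0,0,0.1],
    [8.8,0.5,-28.5,0,0,0,0.1],
  ],
)

```text
time: 15.7
position: [0.4903, -0.1862, 0.0764]
tool_rot: [1.335, 2.548, 0.226]
ft_force: [-2.4, 4.4, 3.6]
grip_width: 0.136
grip_force: 15.0
```

```bash
python3 c.py
```

```text
[ 0.4903 -0.1862  0.0764] [-1.8786  4.6857  3.395 ] [1.0636 0.476  0.2814] 11.870520867993681 15.006473511457443
knob angle est 1.0180015178843271 tilt 0.15882067793972646
```

>>> carry_out(
  steps=[
    [0,0,0,0,0,0,0.4],
    [0,0,0,0,0,0,0.4],
    [0,0,0,0,0,0,0.4],
    [0,0,0,-0.9,0,2.9,0.4],
    [0,0,0,-2.1,-0.1,6.7,0.4],
    [0,0,0,-3.5,-0.2,11.4,0.4],
    [0,0,0,-5,-2,14,0.4],
    [0,0,0,-5,-2,14,0.4],
    [0,0,0,-5,-2,14,0.4],
  ],
)

```text
time: 16.65
position: [0.4403, -0.208, 0.2167]
tool_rot: [1.337, 2.545, 0.224]
ft_force: [0.2, 0.4, -1.0]
grip_width: 0.397
grip_force: 0.0
```

```bash
python3 - <<'E'
from k import *
# knob check: white pointer centroid in the scene/top views versus model; dial centre unchanged
s=ctrl.get_image("scene")["pixels"].astype(int);t=np.mean([ctrl.get_image("top")["pixels"].astype(float) for _ in range(6)],0)
print(ctrl.get_state()["position"],ctrl.get_state()["ft_force"],ctrl.get_state()["grip_width"])
for nm,im,f in(("scene",s,"pics/scene0.png"),("top",t,"pics/top0.png")):
    for th in(0,.85,1.02,1.2): print(nm,th,proj(f,P+.026*n+.014*R.from_rotvec(-th*n).apply(up)))
g=t.mean(2);print(g[262:282:1,374:396:1].astype(int))
n2=np.array([-.3775,.328,.866]);q=proj("pics/top0.png",np.array([.6025,-.0455,.188])+.044*n2)
m=(t.min(2)>150)[195:230,290:335];ys,xs=np.nonzero(m);print("dial white",xs.mean()+290,ys.mean()+195,m.sum(),q)
E
```

```text
[ 0.4401 -0.2069  0.2152] [-0.3811  0.492   0.0149] 0.3970765979540365
scene 0 [325.3835 220.0144]
scene 0.85 [325.33   218.1272]
scene 1.02 [325.7128 217.8943]
scene 1.2 [326.2407 217.7207]
top 0 [385.5398 266.6383]
top 0.85 [390.476  268.7299]
top 1.02 [391.1439 269.5999]
top 1.2 [391.6764 270.6306]
[[ 84  70  58  56  65  73  71  59  50  48  48  48  48  48  47  47  48  48
   48  47  47  48]
 [ 62  54  52  57  71  81  77  62  51  48  48  48  48  48  48  48  47  48
   48  47  47  48]
 [ 52  51  51  57  68  75  70  57  50  47  48  48  47  47  48  47  48  47
   48  47  47  47]
 [ 51  51  50  52  57  61  57  51  48  47  47  47  47  47  47  47  47  47
   47  47  47  47]
 [ 52  51  50  49  50  50  49  48  47  47  47  47  47  48  47  47  47  47
   47  48  47  47]
 [ 52  51  50  50  49  47  47  47  47  48  47  47  47  47  47  47  47  47
   47  48  47  47]
 [ 52  55  58  57  52  48  48  47  47  47  48  47  47  47  47  47  47  47
   47  47  47  47]
 [ 54  64  73  70  59  50  47  47  47  47  47  47  47  47  47  47  47  47
   47  47  47  49]
 [ 56  70  81  76  62  50  48  47  47  47  47  47  47
[... 435 characters left out ...]
47  47  47  46  47  46  47  46  46  44  41  38  35
   36  50  74  89]
 [ 59  49  47  47  46  46  47  47  47  47  46  46  46  45  42  37  33  31
   34  47  64  70]
 [ 72  55  48  46  47  47  47  47  47  47  46  46  46  44  40  34  30  28
   30  37  45  46]
 [ 86  65  52  48  48  47  48  49  49  48  46  46  46  44  39  33  28  25
   25  26  29  31]
 [ 99  81  65  57  53  52  55  59  59  54  48  45  45  45  41  34  27  23
   23  24  28  33]
 [109  99  87  78  71  66  67  72  74  66  54  47  45  45  42  36  28  24
   26  31  36  40]
 [116 111 106 100  93  83  77  80  84  78  65  52  46  45  44  39  34  30
   34  38  42  44]]
dial white 312.4963768115942 210.51086956521738 276 [312.6536 208.9733]
```

>>> carry_out(
  steps=[
    [0,0,0,-2,-18,4,0.4],
    [0,0,0,-2,-18,4,0.4],
    [0,0,0,-2,-18,4,0.4],
    [0,0,0,-2,-18,4,0.4],
    [0,0,0,-2,-18,4,0.4],
    [0,0,0,-2,-18,4,0.4],
    [0,0,0,-2,-18,4,0.4],
  ],
)

```text
time: 17.7
position: [0.4208, -0.3856, 0.2554]
tool_rot: [1.334, 2.55, 0.225]
ft_force: [0.3, -0.3, 0.9]
grip_width: 0.401
grip_force: 0.0
```

```bash
python3 - <<'E'
from k import *
for nm in("top","scene"):
    t=np.mean([ctrl.get_image(nm)["pixels"].astype(float) for _ in range(6)],0);g=t.min(2)
    r=g[261:284,374:396] if nm=="top" else g[212:234,318:340]
    print(nm);print(r.astype(int))
print(ctrl.get_state()["position"],ctrl.get_state()["ft_force"])
E
```

```text
top
[[114 114 113 110 107 100  93  87  82  77  76  77  81  87  94 102 108 113
  114 116 115 114]
 [113 112 109 101  90  78  66  57  52  48  47  48  51  58  68  81  94 105
  112 114 114 111]
 [112 109  99  83  65  51  42  36  33  32  31  31  32  34  42  55  72  92
  106 112 111 105]
 [110 100  82  60  42  33  31  30  30  29  30  29  30  29  30  36  50  73
   94 106 107 101]
 [104  87  62  41  31  29  29  30  29  29  29  29  28  28  27  26  33  51
   75  94 103 104]
 [ 95  71  46  32  29  29  29  29  29  29  29  29  28  25  23  20  23  34
   56  81  99 108]
 [ 84  56  35  29  29  29  29  29  29  28  28  26  25  21  19  20  29  42
   59  79  97 109]
 [ 72  44  30  29  29  29  30  29  29  28  25  23  20  20  25  34  50  68
   81  86  92 103]
 [ 63  37  29  29  29  29  28  28  27  25  22  19  21  30  46  63  79  92
   96  87  82  94]
 [ 57  34  28  29  28  28  27  25  22  20  20  21  30  47  71  90  98  97
   90  74  69  88]
 [ 53  32  28  28  27  26  22  20  19  19  23  28  39  61  85 100  97  81
   65  54  62  88]
 [ 53  31  27  26  24  21  19  18  21  24  28  31  41  60  78  84  74  55
[... 2448 characters left out ...]
39 128  65  51  48  50  52  52  52  51  52  53  48  48  50  48  46  79
  141 152 148 146]
 [144 149  96  50  41  47  49  54  53  52  55  51  50  51  50  48  46  75
  132 131 138 146]
 [144 153 135  95  54  44  46  48  50  51  51  53  52  51  49  47  45  71
  115 114 126 147]
 [155 154 153 138 115  78  49  46  46  47  47  50  47  51  45  41  47  88
  138 137 138 147]
 [154 154 153 153 149 127  93  65  61  47  43  43  42  46  41  45  65 113
  152 150 148 148]
 [135 155 154 151 152 149 138 125 121  97  75  61  60  62  64  85 120 140
  150 150 149 149]
 [100 155 154 151 150 150 152 150 151 139 130 124 123 123 124 136 151 150
  149 147 148 149]]
[ 0.4203 -0.3874  0.2564] [ 0.2332 -0.0513 -1.2525]
```

```bash
python3 - <<'E'
from k import *
f="pics/top0.png"
def ang(a,b): d=b-a; return np.degrees(np.arctan2(d[0],-d[1]))
c=proj(f,P+.026*n); print("centre",c)
for th in(.8,.9,1.0,1.1,1.2):
    u=R.from_rotvec(-th*n).apply(up);print(th,"bar dir",ang(proj(f,P+.02*n-.02*u),proj(f,P+.02*n+.02*u)),proj(f,P+.027*n+.013*u))
t=np.mean([ctrl.get_image("top")["pixels"].astype(float) for _ in range(20)],0).min(2)
w=np.clip(t[266:275,384:393]-45,0,None); yy,xx=np.mgrid[266:275,384:393]
xs=np.arange(384,393)
# pointer patch, excluding background outside the disc
m=np.hypot(xx-384.6,yy-271.9)<8.2; w=w*m
cx,cy=(w*xx).sum()/w.sum(),(w*yy).sum()/w.sum(); C=np.cov(np.c_[xx.ravel(),yy.ravel()].T,aweights=w.ravel());v=np.linalg.eigh(C)[1][:,1]
print("pointer centroid",cx,cy,"axis",np.degrees(np.arctan2(abs(v[0]),-v[1]*np.sign(v[0]))))
# dark bar-side line: minimum per row
rows=np.arange(266,275);pts=[]
for r in rows:
    seg=t[r,376:392];k=int(np.argmin(seg)); 
    if 0<k<15: a,b,d=seg[k-1:k+2];pts.append((r,376+k+.5*(a-d)/(a-2*b+d)))
pts=np.array(pts);s=np.polyfit(pts[:,0],pts[:,1],1);print("dark line",np.degrees(np.arctan(-s[0])),pts.T)
E
```

```text
centre [385.6089 273.1159]
0.8 bar dir 45.144928713606745 [389.9898 268.9021]
0.9 bar dir 50.79803192173403 [390.3952 269.3451]
1.0 bar dir 56.44335591973984 [390.7533 269.8266]
1.1 bar dir 62.08419703356228 [391.0606 270.3416]
1.2 bar dir 67.72401448460771 [391.3139 270.885 ]
pointer centroid 389.88891039287785 270.411070253532 axis 56.39133039412685
dark line 55.52982390271053 [[266.     267.     268.     269.     270.     271.     272.     273.
  274.    ]
 [389.     388.0581 386.6182 385.006  383.886  382.1545 380.6594 379.0152
  377.625 ]]
```

Both image lines give about 1.0 rad, within the mark's range. The dial is still seated and the arm is clear.

```bash
python3 -c "
from bench import ctrl
print(ctrl.close_job())"
```

```text
the job is handed in; nothing more can be done
None
```

The large thermometer sits in the sleeve with its collar on the mouth, then the knob was turned to about 1.0 rad (first mark 1.05); the job is handed in, but the judge returned no verdict.

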